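Hand in the tools of a loudspeaker assembly station

TASK

The run is over, so clear this station into its blue tool crate: pull every nut driver out of the green rack and stand it, socket down, right to the bottom of a free cell of the crate, one per cell, leaving the glue bottles in the cells they stand in. When the last driver is in, and not before, pull the station card up off its sprung rail and put it, tab up, fully down in the long card pocket of the crate. Leave the crate standing on the bench and do not disturb the speaker unit, the tape roll or the port tube.

Things in the scene. Friction and masses are not known exactly. Their poses are not given: they have to be found in the camera images.
- driver_red: Red-handled nut driver, 166 mm, 170 g; one of the 5 may be absent (None). Origin: flat socket end (foot); z up to the handle. Along z: socket dia 16 to 22 mm, shaft dia 10 to 75, handle dia 38 with flat shoulder 75-110, black neck dia 26 110-153 (grip here, fingertips at 115-122), cap flaring to dia 32 153-166. Starts upright in a rack hole, foot 20 mm above the table, shoulder on the plate
- driver_yellow: Yellow-handled nut driver, 166 mm, 170 g; one of the 5 may be absent (None). Origin: flat socket end (foot); z up to the handle. Along z: socket dia 16 to 22 mm, shaft dia 10 to 75, handle dia 38 with flat shoulder 75-110, black neck dia 26 110-153 (grip here, fingertips at 115-122), cap flaring to dia 32 153-166. Starts upright in a rack hole, foot 20 mm above the table, shoulder on the plate
- driver_orange: Orange-handled nut driver, 166 mm, 170 g; one of the 5 may be absent (None). Origin: flat socket end (foot); z up to the handle. Along z: socket dia 16 to 22 mm, shaft dia 10 to 75, handle dia 38 with flat shoulder 75-110, black neck dia 26 110-153 (grip here, fingertips at 115-122), cap flaring to dia 32 153-166. Starts upright in a rack hole, foot 20 mm above the table, shoulder on the plate
- driver_blue: Blue-handled nut driver, 166 mm, 170 g; one of the 5 may be absent (None). Origin: flat socket end (foot); z up to the handle. Along z: socket dia 16 to 22 mm, shaft dia 10 to 75, handle dia 38 with flat shoulder 75-110, black neck dia 26 110-153 (grip here, fingertips at 115-122), cap flaring to dia 32 153-166. Starts upright in a rack hole, foot 20 mm above the table, shoulder on the plate
- driver_white: White-handled nut driver, 166 mm, 170 g; one of the 5 may be absent (None). Origin: flat socket end (foot); z up to the handle. Along z: socket dia 16 to 22 mm, shaft dia 10 to 75, handle dia 38 with flat shoulder 75-110, black neck dia 26 110-153 (grip here, fingertips at 115-122), cap flaring to dia 32 153-166. Starts upright in a rack hole, foot 20 mm above the table, shoulder on the plate
- rack: green steel driver rack, 150 (x) x 250 (y) x 95 mm high, bolted down; origin under its centre. Its top plate (4 mm thick) has six square 24 mm holes at x = -36 and +36 mm, y = -84, 0 and +84 mm. Stands on the robot's left or right
- crate: blue crate, 162 (x) x 218 (y) x 100 mm high, 1.2 kg, loose (slides if knocked); origin under its centre. Walls, floor 5 mm. Six cells 55 (x) x 66 (y), 95 deep, at x = -48.5, +11.5, y = -71, 0, +71 mm, each too small for two things. Card pocket along its +x side: 32 (x) x 208 (y) inside, 95 deep, centred at x = +60, y = 0
- card: card holder, 120 g: upright black plate 6 mm thick (x), 140 wide (y), to 105 mm up, paper faces; orange grip tab 10 thick (x), 44 wide, 105-140 mm up, ending in a 16 mm thick bead at 140-148; foot bead 14 thick, 126 wide, 0-15 mm up. Origin: centre of its underside, z up to the tab. Starts upright in the card rail, its axes along the rail's
- card_rail: aluminium rail, 64 (x) x 180 (y) x 38 mm high, bolted down, origin under its centre; a slot along y holds the card's foot, slot floor 10 mm up. Sprung rollers close over the foot bead: the card comes out by a straight upward pull of about 10 to 15 N, free after 10 mm. Stands right if the rack is left, else left
- speaker_unit: midrange loudspeaker unit lying magnet up, 100 mm diameter, 48 mm high; origin under its centre. Not part of the job
- tape_roll: roll of yellow tape lying flat, 90 mm diameter, 45 mm high; origin under its centre. Not part of the job
- port_tube: black bass port tube standing flare up, 76 mm diameter, 85 mm high; origin under its centre. Not part of the job
- bottle_a: green glue bottle with black cap, 40 mm diameter, 125 mm high, already standing in one cell of the crate (one of the three bottles is present, else None); origin under its centre
- bottle_b: green glue bottle with black cap, 40 mm diameter, 125 mm high, already standing in one cell of the crate (one of the three bottles is present, else None); origin under its centre
- bottle_c: green glue bottle with black cap, 40 mm diameter, 125 mm high, already standing in one cell of the crate (one of the three bottles is present, else None); origin under its centre

How it is judged:
By the outcome, as a careful person would: the job done as asked, in the order asked, and still so for the second after the job is handed in, with the robot touching nothing.
Of driver_red, driver_yellow, driver_orange, driver_blue, driver_white only 4 to 5 are there at a start; the rules pass over those that are not, and their reading is None.
Of bottle_a, bottle_b, bottle_c only 1 to 1 are there at a start; the rules pass over those that are not, and their reading is None.
At some moment in a run one of crate may be knocked a few centimetres aside while the robot is not near it.
Once in a run the grip may slacken for a moment while it holds something.
It also fails if it takes over 210 s, if anything falls off the work surface, if the arm or the gripper's body presses on something with over 40 N, if the wrist force passes 120 N, or if a joint passes its speed limit or range.

ROBOT

A 6-joint arm with a two-finger parallel gripper is mounted at the origin on the work surface. World frame = base frame: x ahead of the robot, y to its left, z up, the work surface at z = 0. Lengths are in mm, angles in degrees, forces in N, time in s.
With the tool pointing down it reaches from about 300 to 850 mm from the base axis. Payload 4.2 kg.
Tool frame: the origin (TCP) lies midway between the tips of the shut fingers; the grasp point (between the pads) lies 19 mm behind it; z points along the fingers, y is the line along which they close (so a half turn about z gives the same grasp; the last joint's range is limited). The gripper opens to 91 mm and grips with 3 to 60 N. Pads are 32 mm wide; open, the fingers measure 118 mm over their backs; the gripper's body (76 mm by 178 mm) begins 60 mm behind the grasp point.
Start: joints at [75.229, 18.312, 89.639, -0, 72.044, -1.146], TCP at [135.451, 558.835, 213.976] pointing down, gripper open.
Joint ranges: [-177.97, 177.97], [-48.28, 115.42], [12.27, 149.76], [-77.06, 257.06], [2.81, 150.46], [-146.56, 146.56]. Speed limits (degrees/s): [147.25, 147.25, 180, 180, 180, 180].

INTERFACE

Orientations are given as [roll, pitch, yaw] about the fixed x, y, z axes, in that order (R = Rz(yaw) Ry(pitch) Rx(roll)).
In Python, from workcell import state, grab_frame, camera_model, workorder gives the robot as it stands.
- The arm moves only by the tool carry_out, never from a script. Its argument "commands" is a list of rows, each a list of 7 numbers: the turn, a rotation vector about the tool's x, y, z in degrees, then the shift along the tool's x, y, z in mm, then the opening, from -1 (shut) to 1 (fully open). In form: [[ax, ay, az, dx, dy, dz, hand], ...]. A call has 1 to 20 rows; each row is the pose to reach, as a shift and turn from the pose commanded when the call began, along the tool's axes at that moment; what a row does not reach only later rows make up. A row lasts 1/10 s, in which the tool goes at most 50 mm and 8.59 degrees, less where a joint would pass 70% of its speed; a pose out of reach is approached as far as the arm can. A call with a gripper value outside its range is refused whole. The fingers move at their own pace and stop on an object; "force" is the grip in N (left out, the last holds). Time passes only in rows, so rows that repeat a pose let the fingers close. It gives the time, the measured TCP pose, the force, the opening and the grip force at its end, in the units of the state.
- state(): the state, without advancing time (a new reading comes with each control period).
- grab_frame(name): name is "side" or "top" or "wrist"; returns the picture (384x512x3 uint8, red, green, blue); there is no depth.
- camera_model(name): a dict with "fx", "fy", "cx", "cy" (pixels), "dist" ([k1, k2, p1, p2, k3] as OpenCV has them; the pictures are not rectified), "origin" and "rotation" of the camera in the world; the wrist camera has in their place "mount" (4x4, takes a point from camera to tool coordinates, whose origin is the TCP and whose axes are the flange's). Camera axes: x right, y up, looking along -z (the intrinsics and any distortion apply to the point x, -y, -z); pixel columns grow to the right and rows downward; lengths in mm; the calibration is good to about 2 mm. A picture is of the moment at which its call begins: read the wrist's pose just before it. camera_model takes no time and is no camera call.
- workorder.job_done(): hands the job in; it is judged then, once.
The state is a dict: "time_s": time; "qpos": joint angles; "qvel": joint speeds; "effort": joint torques, N m; "ee_pos": TCP position; "ee_rot": TCP orientation; "force": force on the tool from outside, world axes, zero at the start; "torque": the same for the moment, N m; "gripper_width": finger opening in mm; "gripper_force": force on a finger pad.
Only numpy, scipy, OpenCV 4.12 (cv2) and the standard library are available. Lean on these libraries where they do the work, as an engineer would, in place of code of your own. Each camera call takes 0.05 s, during which the arm holds its last target. There are 200 camera calls.

## Working session

There is one attempt and no reset: what is moved stays moved. The work goes in short steps, Python scripts to look and compute and a tool call to move; the robot and the scene stay as the last step left them, time stands still between calls to the robot, and variables do not carry over. Pictures are saved under pics/ and viewed, at most 18 in all, crops included, and the job is handed in when it is done.

Besides the shell and the picture viewer there is one more tool, called after ">>>" as name(argument=value, ...) on one line, values as JSON. carry_out: Moves the arm, as the interface text tells. Its arguments: {"type":"object","properties":{"commands":{"type":"array"},"force":{"type":"number"}},"required":["commands"]}

```bash
ls; mkdir -p pics; python3 - <<'E'
from workcell import *
import cv2,numpy as np
s=state();print(s)
for n in["side","top","wrist"]:
    m=camera_model(n);print(n,m)
    cv2.imwrite(f"pics/{n}0.png",grab_frame(n)[:,:,::-1])
E
```

```text
pics
{'time_s': 0.0, 'qpos': array([ 7.52291394e+01,  1.83487462e+01,  8.97046518e+01, -1.19453861e-03,
        7.20398382e+01, -1.14491521e+00]), 'qvel': array([ 0.03125432, -0.0718532 , -0.15859598,  0.06600127,  0.04504947,
        0.00685271]), 'effort': array([ 3.10835218e-03, -4.12458622e+01, -2.31972349e+01,  7.29578314e-02,
        4.54510795e-02, -1.40857501e-04]), 'ee_pos': array([135.3354357 , 558.36096429, 213.16114785]), 'ee_rot': array([-1.79906760e+02, -7.27469028e-04,  1.66374423e+02]), 'force': array([ 0.48132822, -0.02330609,  0.44398434]), 'torque': array([-0.03489629, -0.03256928,  0.00959477]), 'gripper_force': 0.0, 'gripper_width': 91.43666701037706}
side {'fx': 351.36410628896914, 'fy': 351.36410628896914, 'cx': 255.4137240686806, 'cy': 191.0394694508547, 'dist': array([-0.02213235,  0.        ,  0.        ,  0.        ,  0.        ]), 'origin': array([ 535.25280487, -702.54797332,  648.57369657]), 'rotation': array([49.15022544,  0.90042132, -6.14836337])}
top {'fx': 438.45428210869227, 'fy': 438.45428210869227, 'cx': 257.1472393280743, 'cy': 183.73614752389562, 'dist': array([0.04232861, 0.        , 0.        , 0.        , 0.        ]), 'origin': array([455.73866001, -11.51660732, 998.19214679]), 'rotation': array([  7.72422651,   0.45285789, -90.76649566])}
wrist {'fx': 265.69259826663216, 'fy': 265.69259826663216, 'cx': 255.11481533576836, 'cy': 191.42313621094274, 'dist': array([-0.04809102,  0.        ,  0.        ,  0.        ,  0.        ]), 'mount': array([[-1.19935057e-03,  9.63070809e-01,  2.69245574e-01,
         7.72977618e+01],
       [ 9.99997659e-01,  1.64001135e-03, -1.41171975e-03,
         1.18186491e-01],
       [-1.80115188e-03,  2.69243250e-01, -9.63070521e-01,
        -1.70524013e+02],
       [ 0.00000000e+00,  0.00000000e+00,  0.00000000e+00,
         1.00000000e+00]])}
```

View pics/top0.png

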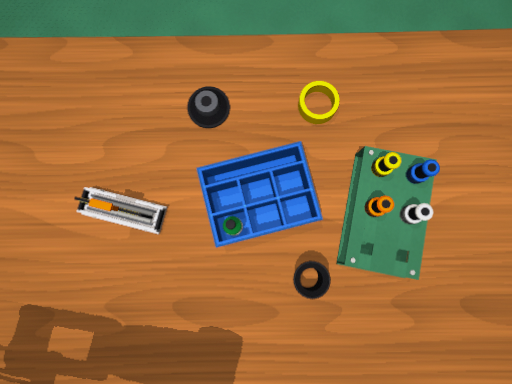

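View pics/side0.png

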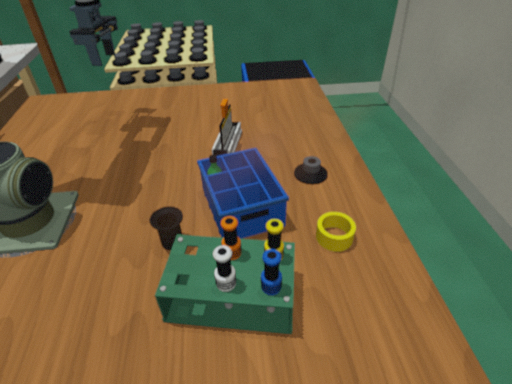

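The top view shows the rack at right with yellow (387,163), blue (424,171), orange (380,206) and white (418,213). The crate is in the middle with a bottle at (233,226), and the card rail is at left around (120,208). The side view agrees. Next I'll zoom in on the driver and crate details.

```bash
cat > h.py <<'E'
import numpy as np,cv2
from scipy.spatial.transform import Rotation as R
from workcell import *
def cam(n,s=None):
    m=camera_model(n)
    if n=="wrist":
        s=s or state();Rt=R.from_euler('xyz',s['ee_rot'],degrees=True).as_matrix()
        M=m['mount'];return m,Rt@M[:3,:3],Rt@M[:3,3]+s['ee_pos']
    return m,R.from_euler('xyz',m['rotation'],degrees=True).as_matrix(),np.array(m['origin'])
def K(m):return np.array([[m['fx'],0,m['cx']],[0,m['fy'],m['cy']],[0,0,1.]])
def rays(c,px):
    m,Rc,o=c
    u=cv2.undistortPoints(np.array(px,float).reshape(-1,1,2),K(m),m['dist'])[:,0]
    d=np.c_[u[:,0],-u[:,1],-np.ones(len(u))]@Rc.T
    return o,d/np.linalg.norm(d,axis=1)[:,None]
def onz(c,px,z):
    o,d=rays(c,px);return o+d*((z-o[2])/d[:,2])[:,None]
def tri(c1,p1,c2,p2):
    o1,d1=rays(c1,p1);o2,d2=rays(c2,p2);out=[]
    for a,b in zip(d1,d2):
        t=np.linalg.lstsq(np.c_[a,-b],o2-o1,rcond=None)[0]
        x,y=o1+a*t[0],o2+b*t[1];out.append([*(x+y)/2,np.linalg.norm(x-y)])
    return np.array(out)
def proj(c,P):
    m,Rc,o=c;p=(np.atleast_2d(P)-o)@Rc;p=p*[1,-1,-1]
    return cv2.projectPoints(p,np.zeros(3),np.zeros(3),K(m),m['dist'])[0][:,0]
def save(im,n,x0=0,y0=0,w=512,h=384,f=1):
    cv2.imwrite(f"pics/{n}.png",cv2.resize(im[y0:y0+h,x0:x0+w,::-1],None,fx=f,fy=f,interpolation=cv2.INTER_CUBIC))
E
python3 - <<'E'
import cv2,numpy as np
a=cv2.imread("pics/top0.png")[135:285,190:445];b=cv2.imread("pics/side0.png")[140:330,150:310]
a=cv2.resize(a,None,fx=3.1,fy=3.1,interpolation=2)
cv2.imwrite("pics/za.png",a)
b=cv2.resize(b,None,fx=3.1,fy=3.1,interpolation=2)
cv2.imwrite("pics/zb.png",b)
E
```

```text
(no output)
```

View pics/za.png

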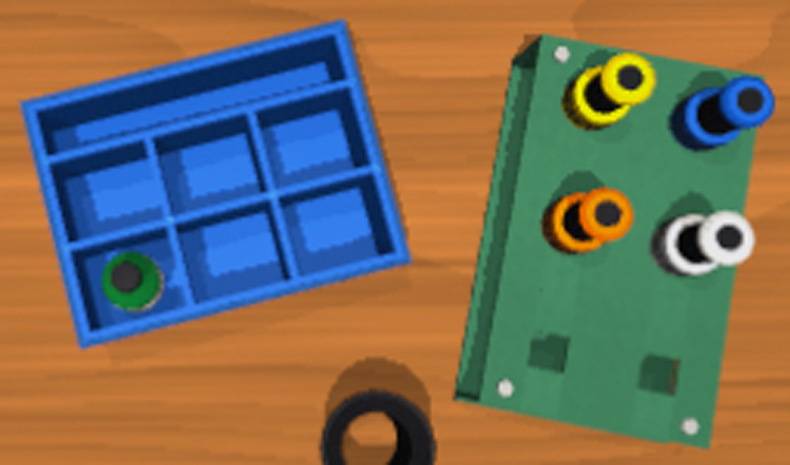

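View pics/zb.png

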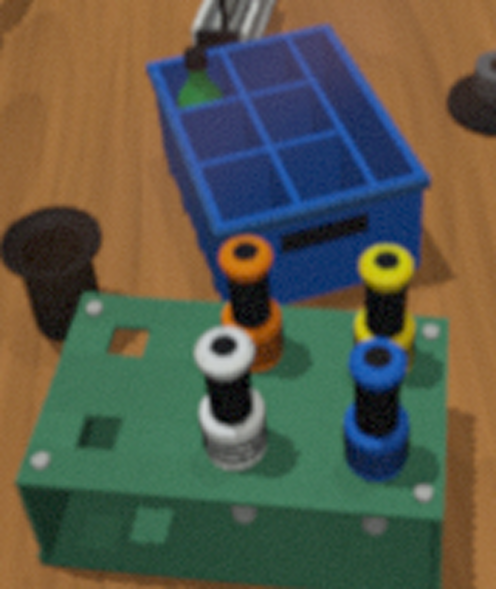

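The zooms show the cap buttons, the crate's rim corners and the bottle in the near-left cell clearly. I'll triangulate them.

```bash
python3 - <<'E'
from h import *
np.set_printoptions(precision=1,suppress=True)
T,S=cam("top"),cam("side")
za=lambda p:(np.array(p,float)+.5)/3.1-.5+[190,135]
zb=lambda p:(np.array(p,float)+.5)/3.1-.5+[150,140]
A=[(630,78),(750,101),(607,215),(729,237)];B=[(387,260),(377,357),(246,251),(223,345)]
print("caps YBOW tri",tri(T,za(A),S,zb(B)));print(onz(T,za(A),186),onz(S,zb(B),186))
A=[(22,101),(346,20),(410,262),(82,347)];B=[(148,66),(330,27),(428,184),(215,232)]
B=[B[1],B[2],B[3],B[0]]
c=tri(T,za(A),S,zb(B));print("crate",c,c.mean(0));c=onz(T,za(A),100);print(c,c.mean(0))
for i in range(4):print(np.linalg.norm(c[i]-c[i-1]),np.degrees(np.arctan2(*(c[i]-c[i-1])[1::-1])))
for n,f in(("top0",T),("side0",S)):
    im=cv2.cvtColor(cv2.imread(f"pics/{n}.png"),cv2.COLOR_BGR2HSV)
    m=cv2.inRange(im,(7,190,120),(17,255,255))
    if n=="top0": x0,y0,x1,y1=60,180,180,240
    else:x0,y0,x1,y1=215,90,240,130
    m[:y0]=0;m[y1:]=0;m[:,:x0]=0;m[:,x1:]=0
    k,_,st,ce=cv2.connectedComponentsWithStats(m)
    for i in range(1,k):
        if st[i,4]>15:print(n,st[i],ce[i])
a=cv2.imread("pics/top0.png")[175:245,65:180];b=cv2.imread("pics/side0.png")[90:170,200:255]
a=cv2.resize(a,None,fx=4,fy=4,interpolation=2);b=cv2.resize(b,None,fx=4,fy=4,interpolation=2)
o=np.zeros((320,700,3),np.uint8);o[:280,:460]=a;o[:320,480:700]=b;cv2.imwrite("pics/zc.png",o)
E
```

```text
caps YBOW tri [[ 609.2 -261.9  183.6    2.5]
 [ 593.6 -332.5  183.5    1.8]
 [ 526.6 -243.8  183.1    3.2]
 [ 511.5 -314.6  183.9    1.2]]
[[ 607.5 -261.1  186. ]
 [ 592.3 -331.5  186. ]
 [ 524.8 -243.   186. ]
 [ 510.8 -313.8  186. ]] [[ 610.1 -263.9  186. ]
 [ 594.1 -334.4  186. ]
 [ 528.3 -246.4  186. ]
 [ 512.2 -316.2  186. ]]
crate [[ 616.2  120.1   92.4    1.7]
 [ 667.9 -100.3   92.6    0.2]
 [ 504.3 -137.4   97.4    2.8]
 [ 451.8   79.7   93.3    3.2]] [560.1  -9.5  93.9   2. ]
[[ 614.1  119.   100. ]
 [ 666.3  -99.5  100. ]
 [ 502.8 -137.2  100. ]
 [ 450.3   78.8  100. ]] [558.4  -9.7 100. ]
168.62703582368903 13.776494421882857
224.68596882029124 -76.5620079612686
167.77652922655255 -167.02529421546157
222.33476124863859 103.65782357882946
top0 [108 203   5   8  16] [110.4 206.6]
side0 [220  99   8  18  70] [223.2 106.4]
```

View pics/zc.png

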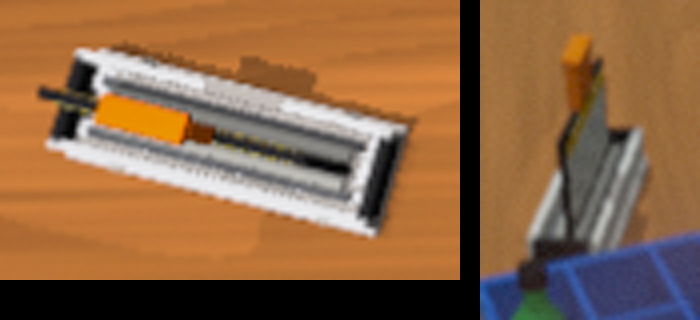

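Four drivers stand on the rack pitch as expected (cap height 184 triangulated against 186 by the text). The crate centre is about (558,-10) with yaw about 13.5°, and its rim spacing is plausible. I'll lift and move over the rack with the tool aligned to the crate.

>>> carry_out(commands=[[0, 0, 0, 0, 0, -50, 0.3], [0, 0, 0, 0, 0, -100, 0.3], [0, 0, 0, 0, 0, -136, 0.3], [0, 0, 8.5, -33, -39, -136, 0.3], [0, 0, 17, -66, -79, -136, 0.3], [0, 0, 25.5, -100, -118, -136, 0.3], [0, 0, 34, -133, -157, -136, 0.3], [0, 0, 42.5, -166, -197, -136, 0.3], [0, 0, 51, -199, -236, -136, 0.3], [0, 0, 59.5, -233, -275, -136, 0.3], [0, 0, 68, -266, -315, -136, 0.3], [0, 0, 76.5, -299, -354, -136, 0.3], [0, 0, 85, -332, -393, -136, 0.3], [0, 0, 93.5, -366, -433, -136, 0.3], [0, 0, 102, -399, -472, -136, 0.3], [0, 0, 110.5, -432, -511, -136, 0.3], [0, 0, 119, -465, -551, -136, 0.3], [0, 0, 127.5, -499, -590, -136, 0.3], [0, 0, 136, -532, -629, -136, 0.3], [0, 0, 144.5, -565, -669, -136, 0.3]], force=30)

```text
time_s: 2.15
ee_pos: [516.0, -203.4, 349.6]
ee_rot: [-180.0, 0.0, 21.5]
force: [-0.1, 0.4, 0.6]
gripper_width: 59.4
gripper_force: 0.0
```

>>> carry_out(commands=[[0, 0, 4.2, 3, 38, 0, 0.3], [0, 0, 8.4, 6, 70, 0, 0.3], [0, 0, 8.4, 6, 70, 0, 0.3], [0, 0, 8.4, 6, 70, 0, 0.3], [0, 0, 8.4, 6, 70, 0, 0.3]])

```text
time_s: 2.65
ee_pos: [546.9, -263.1, 350.0]
ee_rot: [-180.0, 0.0, 13.5]
force: [0.1, -0.5, -0.5]
gripper_width: 59.4
gripper_force: 0.0
```

```bash
python3 - <<'E'
from h import *
s=state();im=grab_frame("wrist");print(s['ee_pos'],s['ee_rot'],s['qpos'])
save(im,"w1",f=1.5)
c=cam("wrist",s)
print(proj(c,np.array([[609.2,-261.9,184],[593.6,-332.5,184],[526.6,-243.8,184],[511.5,-314.6,184]])))
np.save("w1.npy",im);import pickle;pickle.dump(s,open("w1.pkl","wb"))
E
```

```text
[ 546.87351852 -263.13897486  350.00755135] [-1.79957246e+02  6.45705337e-03  1.35447816e+01] [-2.67969359e+01  1.86740862e+01  6.99631176e+01  2.84155579e-02
  9.13953943e+01  4.96589687e+01]
[[267.02367797 129.41809219]
 [317.91246097 155.02738887]
 [238.25008263 188.82268313]
 [287.29291073 211.28431998]]
```

View pics/w1.png

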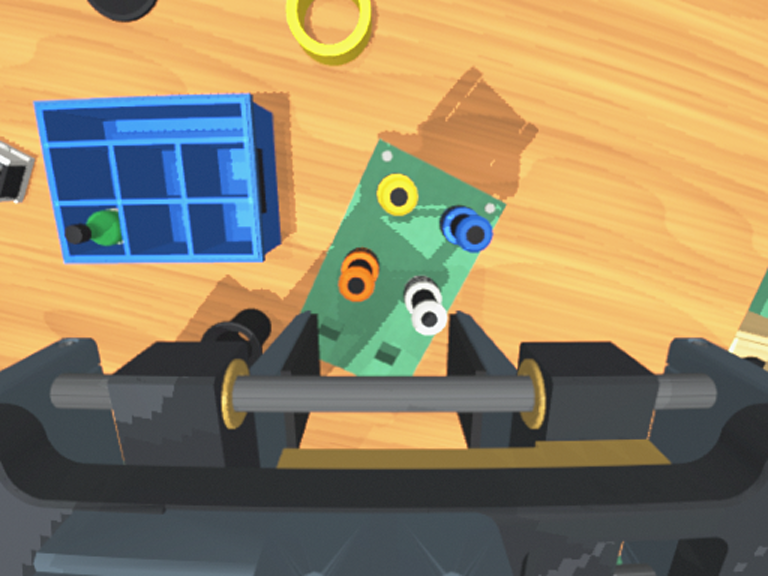

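The wrist view shows the buttons at yellow (399,197), blue (475,235), orange (356,286) and white (429,319), at 1.5× scale, and the crate rim corners too. I'll fuse these with the other two views.

```bash
python3 - <<'E'
from h import *
import pickle
np.set_printoptions(precision=1,suppress=True)
T,S,W=cam("top"),cam("side"),cam("wrist",pickle.load(open("w1.pkl","rb")))
f=lambda p,k,o:(np.array(p,float)+.5)/k-.5+o
ca=[f([(630,78),(750,101),(607,215),(729,237)],3.1,[190,135]),f([(387,260),(377,357),(246,251),(223,345)],3.1,[150,140]),f([(399,197),(475,235),(356,286),(429,319)],1.5,[0,0])]
cr=[f([(22,101),(346,20),(410,262),(82,347)],3.1,[190,135]),f([(330,27),(428,184),(215,232),(148,66)],3.1,[150,140]),f([(36,102),(249,95),(262,262),(67,262)],1.5,[0,0])]
for P,z in((ca,186),(cr,100)):
  for i in range(4):
    A=np.zeros((3,3));b=np.zeros(3)
    for c,p in zip((T,S,W),P):
        o,d=rays(c,p[i]);M=np.eye(3)-np.outer(d[0],d[0]);A+=M;b+=M@o
    x=np.linalg.solve(A,b);print(x,onz(W,P[2][i],z)[0])
  w=onz(W,P[2],z);print("mean",w.mean(0))
E
```

```text
[ 608.4 -261.6  183.9] [ 606.9 -260.9  186. ]
[ 592.8 -332.1  183.6] [ 591.5 -330.8  186. ]
[ 525.8 -243.5  183.9] [ 524.6 -242.9  186. ]
[ 510.8 -314.   184.2] [ 510.  -312.7  186. ]
mean [ 558.3 -286.8  186. ]
[615.2 120.3  94.3] [613.7 117.9 100. ]
[667.3 -98.6  93.2] [665.5 -98.  100. ]
[ 503.7 -137.5   98.2] [ 502.8 -137.6  100. ]
[451.4  79.7  94.8] [452.   77.4 100. ]
mean [558.5 -10.1 100. ]
```

>>> carry_out(commands=[[0, 0, 0, 30, 6, 0, 0.3], [0, 0, 0, 59.3, 12.3, 0, 0.3], [0, 0, 0, 59.3, 12.3, 0, 0.3], [0, 0, 0, 59.3, 12.3, 50, 0.3], [0, 0, 0, 59.3, 12.3, 100, 0.3], [0, 0, 0, 59.3, 12.3, 140, 0.3], [0, 0, 0, 59.3, 12.3, 170, 0.3], [0, 0, 0, 59.3, 12.3, 195, 0.3], [0, 0, 0, 59.3, 12.3, 212, 0.3], [0, 0, 0, 59.3, 12.3, 212, 0.3], [0, 0, 0, 59.3, 12.3, 212, 0.3]])

```text
time_s: 3.8
ee_pos: [607.7, -261.8, 139.1]
ee_rot: [180.0, -0.0, 13.5]
force: [0.8, 0.2, 0.0]
gripper_width: 59.4
gripper_force: 0.0
```

```bash
cat >> h.py <<'E'
def crate(save_as=None):
    im=grab_frame("top") if save_as!="init" else cv2.imread("pics/top0.png")[:,:,::-1].copy()
    h=cv2.cvtColor(im,cv2.COLOR_RGB2HSV);m=cv2.inRange(h,(100,150,60),(125,255,255));m[:,345:]=0;m[:,:170]=0
    k=np.argwhere(m)[:,::-1].astype(np.float32)
    n,l,st,_=cv2.connectedComponentsWithStats(m);i=1+st[1:,4].argmax()
    p=np.argwhere(l==i)[:,::-1].astype(np.float32);w=onz(cam("top"),cv2.convexHull(p)[:,0],100)[:,:2].astype(np.float32)
    return cv2.minAreaRect(w)
def go(x,y,z):
    s=state();yw=np.radians(s['ee_rot'][2]);d=np.array([x,y,z])-s['ee_pos']
    print("pos",s['ee_pos'].round(1),"rot",s['ee_rot'].round(2),"t",s['time_s'],"shift dx %.1f dy %.1f dz %.1f"%(d[0]*np.cos(yw)+d[1]*np.sin(yw),d[0]*np.sin(yw)-d[1]*np.cos(yw),-d[2]))
E
python3 - <<'E'
from h import *
print(crate("init"));print(crate());go(607.5,-261.2,138)
save(grab_frame("wrist"),"w2",f=1)
E
```

```text
((558.0704345703125, -8.844589233398438), (167.15342712402344, 223.03451538085938), 13.834949493408203)
((558.07275390625, -8.807296752929688), (167.12413024902344, 223.07557678222656), 13.774287223815918)
pos [ 608.3 -262.1  139.7] rot [ 1.7991e+02 -1.2000e-01  1.3510e+01] t 3.85 shift dx -0.5 dy -1.1 dz 1.7
```

View pics/w2.png

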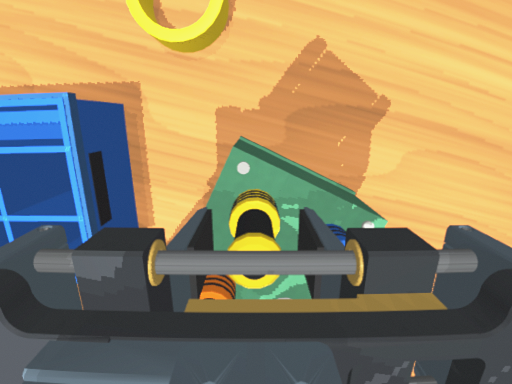

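Yellow sits centred between the fingers at (255,255). I'll close and lift.

>>> carry_out(commands=[[0, 0, 0, 0, 0, 0, -1], [0, 0, 0, 0, 0, 0, -1], [0, 0, 0, 0, 0, 0, -1], [0, 0, 0, 0, 0, 0, -1], [0, 0, 0, 0, 0, 0, -1], [0, 0, 0, 0, 0, 0, -1], [0, 0, 0, 0, 0, -15, -1], [0, 0, 0, 0, 0, -40, -1], [0, 0, 0, 0, 0, -80, -1], [0, 0, 0, 0, 0, -120, -1], [0, 0, 0, 0, 0, -160, -1], [0, 0, 0, 0, 0, -175, -1], [0, 0, 0, 0, 0, -175, -1]], force=40)

```text
time_s: 5.2
ee_pos: [608.7, -262.8, 315.7]
ee_rot: [179.8, -0.3, 13.5]
force: [-0.3, 0.7, -1.6]
gripper_width: 30.0
gripper_force: 40.0
```

```bash
python3 - <<'E'
from h import *
print(crate());print(state()['force'],state()['gripper_width']);go(553,61.7,310)
E
```

```text
((558.0704345703125, -8.844589233398438), (167.15342712402344, 223.03451538085938), 13.834949493408203)
[ 0.59948918 -0.47254373 -1.55404997] 29.902801839646784
pos [ 607.9 -262.4  313.1] rot [ 1.7996e+02 -4.0000e-02  1.3470e+01] t 5.25 shift dx 22.1 dy -328.0 dz 3.1
```

Width is 30 where the neck is 26, so the pads may be touching the cap flare. I'll carry it over slowly and check.

>>> carry_out(commands=[[0, 0, 0, 1, -10, 0, -1], [0, 0, 0, 3, -30, 0, -1], [0, 0, 0, 4, -55, 0, -1], [0, 0, 0, 6, -85, 0, -1], [0, 0, 0, 8, -115, 0, -1], [0, 0, 0, 10, -145, 0, -1], [0, 0, 0, 12, -175, 0, -1], [0, 0, 0, 14, -205, 0, -1], [0, 0, 0, 16, -235, 0, -1], [0, 0, 0, 18, -265, 0, -1], [0, 0, 0, 20, -290, 0, -1], [0, 0, 0, 21, -310, 0, -1], [0, 0, 0, 22, -323, 0, -1], [0, 0, 0, 22, -328, 0, -1], [0, 0, 0, 22, -328, 0, -1], [0, 0, 0, 22, -328, 0, -1]])

```text
time_s: 6.85
ee_pos: [552.7, 61.3, 312.7]
ee_rot: [180.0, 0.0, 13.5]
force: [0.4, -0.1, -1.3]
gripper_width: 30.1
gripper_force: 40.0
```

```bash
python3 - <<'E'
from h import *
s=state();print(s['force'],s['gripper_width']);go(553,61.7,130)
a=grab_frame("wrist");b=grab_frame("side")
o=np.hstack([a[:,100:420],b[:,100:400]]);save(o,"w3",w=620,f=1.25)
p=s['ee_pos'];print(proj(cam("side"),[p+[0,0,48-3],p-[0,0,120]])-[100,0])
E
```

```text
[ 0.38912441 -0.08611235 -1.26290745] 30.090005931004576
pos [552.7  61.3 312.7] rot [1.7998e+02 2.0000e-02 1.3450e+01] t 6.85 shift dx 0.3 dy -0.3 dz 182.7
[[128.07098647  64.38055436]
 [132.43058759 129.84548685]]
```

View pics/w3.png

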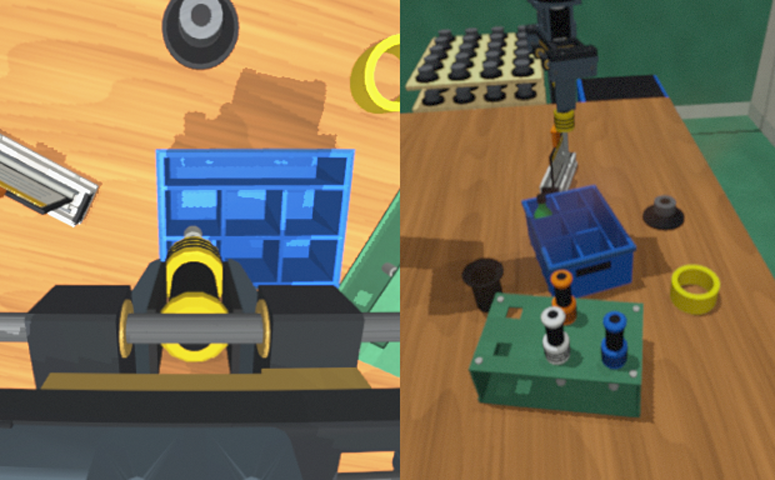

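The driver hangs upright over the far-left cell, with its foot pointing into it. I'll lower it.

>>> carry_out(commands=[[0, 0, 0, 0, 0, 20, -1], [0, 0, 0, 0, 0, 50, -1], [0, 0, 0, 0, 0, 85, -1], [0, 0, 0, 0, 0, 120, -1], [0, 0, 0, 0, 0, 145, -1], [0, 0, 0, 0, 0, 165, -1], [0, 0, 0, 0, 0, 177, -1], [0, 0, 0, 0, 0, 182, -1], [0, 0, 0, 0, 0, 183, -1], [0, 0, 0, 0, 0, 184, -1], [0, 0, 0, 0, 0, 184, -1]])

```text
time_s: 8.05
ee_pos: [553.4, 61.9, 129.9]
ee_rot: [180.0, -0.1, 13.5]
force: [0.1, 0.1, -1.5]
gripper_width: 30.2
gripper_force: 40.0
```

>>> carry_out(commands=[[0, 0, 0, 0, 0, 1, -1], [0, 0, 0, 0, 0, 2, -1], [0, 0, 0, 0, 0, 3, -1], [0, 0, 0, 0, 0, 3, -1], [0, 0, 0, 0, 0, 3, -1]])

```text
time_s: 8.55
ee_pos: [552.8, 61.9, 125.9]
ee_rot: [-180.0, -0.0, 13.5]
force: [-0.2, -0.2, -1.6]
gripper_width: 29.9
gripper_force: 40.0
```

>>> carry_out(commands=[[0, 0, 0, 0, 0, 1, -1], [0, 0, 0, 0, 0, 2, -1], [0, 0, 0, 0, 0, 2, -1], [0, 0, 0, 0, 0, 2, -1]])

```text
time_s: 8.95
ee_pos: [552.8, 61.9, 123.9]
ee_rot: [-180.0, 0.0, 13.5]
force: [-0.2, 0.4, -2.4]
gripper_width: 29.6
gripper_force: 40.0
```

>>> carry_out(commands=[[0, 0, 0, 0, 0, 1, -1], [0, 0, 0, 0, 0, 1, -1], [0, 0, 0, 0, 0, 2, -1], [0, 0, 0, 0, 0, 2, -1]])

```text
time_s: 9.35
ee_pos: [553.7, 62.0, 123.0]
ee_rot: [180.0, -0.1, 13.5]
force: [-0.3, -0.0, 4.9]
gripper_width: 30.2
gripper_force: 40.0
```

>>> carry_out(commands=[[0, 0, 0, 0, 0, 1, -1], [0, 0, 0, 0, 0, 1, -1], [0, 0, 0, 0, 0, 2, -1], [0, 0, 0, 0, 0, 2, -1]])

```text
time_s: 9.75
ee_pos: [555.2, 62.2, 122.9]
ee_rot: [180.0, -0.4, 13.5]
force: [-0.4, 0.7, 13.4]
gripper_width: 29.9
gripper_force: 40.0
```

Contact came at TCP 123, so the foot is on the floor. I'll release and go up.

>>> carry_out(commands=[[0, 0, 0, 0, 0, -2, -1], [0, 0, 0, 0, 0, -2, -0.2], [0, 0, 0, 0, 0, -2, 0.1], [0, 0, 0, 0, 0, -2, 0.3], [0, 0, 0, 0, 0, -2, 0.3], [0, 0, 0, 0, 0, -2, 0.3], [0, 0, 0, 0, 0, -20, 0.3], [0, 0, 0, 0, 0, -60, 0.3], [0, 0, 0, 0, 0, -105, 0.3], [0, 0, 0, 0, 0, -150, 0.3], [0, 0, 0, 0, 0, -190, 0.3], [0, 0, 0, 0, 0, -190, 0.3]])

```text
time_s: 10.95
ee_pos: [555.4, 62.1, 316.3]
ee_rot: [179.9, -0.7, 13.5]
force: [0.1, 0.1, 0.3]
gripper_width: 59.1
gripper_force: 0.0
```

```bash
python3 - <<'E'
from h import *
go(525.2,-243,135.5)
save(grab_frame("wrist"),"w4",f=1)
E
```

```text
pos [555.4  62.1 316.3] rot [179.9   -0.72  13.48] t 10.95 shift dx -100.5 dy 289.6 dz 180.8
```

View pics/w4.png

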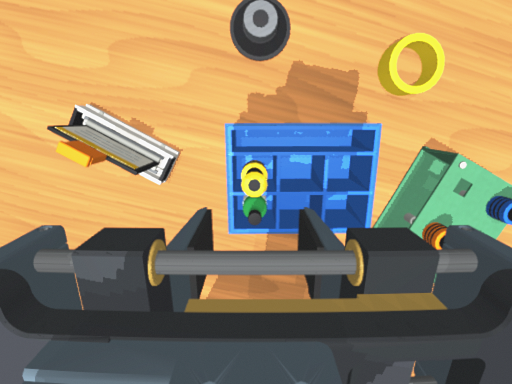

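Yellow stands in its cell at (254,178) and the bottle is untouched. Orange is next.

>>> carry_out(commands=[[0, 0, 0, -16, 45, 0, 0.3], [0, 0, 0, -32, 92, 0, 0.3], [0, 0, 0, -48, 139, 0, 0.3], [0, 0, 0, -64, 186, 0, 0.3], [0, 0, 0, -80, 232, 0, 0.3], [0, 0, 0, -95, 272, 0, 0.3], [0, 0, 0, -100.5, 289.6, 0, 0.3], [0, 0, 0, -100.5, 289.6, 0, 0.3], [0, 0, 0, -100.5, 289.6, 0, 0.3], [0, 0, 0, -100.5, 289.6, 45, 0.3], [0, 0, 0, -100.5, 289.6, 90, 0.3], [0, 0, 0, -100.5, 289.6, 125, 0.3], [0, 0, 0, -100.5, 289.6, 155, 0.3], [0, 0, 0, -100.5, 289.6, 172, 0.3], [0, 0, 0, -100.5, 289.6, 179, 0.3], [0, 0, 0, -100.5, 289.6, 179, 0.3], [0, 0, 0, -100.5, 289.6, 179, 0.3]])

```text
time_s: 12.7
ee_pos: [523.4, -242.7, 132.0]
ee_rot: [179.9, -0.1, 13.5]
force: [-0.9, 0.3, -1.0]
gripper_width: 59.5
gripper_force: 0.0
```

```bash
python3 - <<'E'
from h import *
go(525.2,-243,135.5)
E
```

```text
pos [ 523.4 -242.7  132. ] rot [ 1.7995e+02 -9.0000e-02  1.3540e+01] t 12.7 shift dx 1.6 dy 0.8 dz -3.5
```

>>> carry_out(commands=[[0, 0, 0, 1.6, 0.8, -4, 0.3], [0, 0, 0, 1.6, 0.8, -4, -1], [0, 0, 0, 1.6, 0.8, -4, -1], [0, 0, 0, 1.6, 0.8, -4, -1], [0, 0, 0, 1.6, 0.8, -4, -1], [0, 0, 0, 1.6, 0.8, -4, -1], [0, 0, 0, 1.6, 0.8, -4, -1], [0, 0, 0, 1.6, 0.8, -19, -1], [0, 0, 0, 1.6, 0.8, -44, -1], [0, 0, 0, 1.6, 0.8, -84, -1], [0, 0, 0, 1.6, 0.8, -124, -1], [0, 0, 0, 1.6, 0.8, -164, -1], [0, 0, 0, 1.6, 0.8, -179, -1], [0, 0, 0, 1.6, 0.8, -179, -1], [0, 0, 0, 1.6, 0.8, -179, -1]])

```text
time_s: 14.2
ee_pos: [523.7, -243.3, 308.5]
ee_rot: [-179.9, 0.1, 13.5]
force: [0.1, -0.7, -2.9]
gripper_width: 30.0
gripper_force: 40.0
```

```bash
python3 - <<'E'
from h import *
print(crate());go(511.4,-21.4,123)
E
```

```text
((558.0939331054688, -8.786605834960938), (167.162841796875, 223.09291076660156), 13.748523712158203)
pos [ 523.4 -243.2  307.8] rot [-1.7985e+02  1.7000e-01  1.3470e+01] t 14.25 shift dx 40.0 dy -218.5 dz 184.8
```

>>> carry_out(commands=[[0, 0, 0, 2, -10, 0, -1], [0, 0, 0, 6, -30, 0, -1], [0, 0, 0, 10, -55, 0, -1], [0, 0, 0, 16, -85, 0, -1], [0, 0, 0, 22, -115, 0, -1], [0, 0, 0, 27, -145, 0, -1], [0, 0, 0, 32, -175, 0, -1], [0, 0, 0, 37, -200, 0, -1], [0, 0, 0, 39, -213, 0, -1], [0, 0, 0, 40, -218.5, 0, -1], [0, 0, 0, 40, -218.5, 0, -1], [0, 0, 0, 40, -218.5, 0, -1]])

```text
time_s: 15.45
ee_pos: [512.3, -22.5, 309.7]
ee_rot: [180.0, 0.0, 13.4]
force: [0.6, 0.8, -1.9]
gripper_width: 29.7
gripper_force: 40.0
```

>>> carry_out(commands=[[0, 0, 0, 0, 0, 20, -1], [0, 0, 0, 0, 0, 50, -1], [0, 0, 0, 0, 0, 85, -1], [0, 0, 0, 0, 0, 120, -1], [0, 0, 0, 0, 0, 145, -1], [0, 0, 0, 0, 0, 165, -1], [0, 0, 0, 0, 0, 177, -1], [0, 0, 0, 0, 0, 181, -1], [0, 0, 0, 0, 0, 182, -1], [0, 0, 0, 0, 0, 183, -1], [0, 0, 0, 0, 0, 183, -1]])

```text
time_s: 16.55
ee_pos: [512.9, -21.9, 127.8]
ee_rot: [180.0, -0.1, 13.5]
force: [-0.5, 0.4, -2.2]
gripper_width: 30.4
gripper_force: 40.0
```

>>> carry_out(commands=[[0, 0, 0, 0, 0, 1, -1], [0, 0, 0, 0, 0, 2, -1], [0, 0, 0, 0, 0, 3, -1], [0, 0, 0, 0, 0, 4, -1], [0, 0, 0, 0, 0, 4, -1], [0, 0, 0, 0, 0, 4, -1]])

```text
time_s: 17.15
ee_pos: [512.2, -21.8, 122.9]
ee_rot: [-180.0, 0.0, 13.5]
force: [0.6, -0.1, -1.9]
gripper_width: 30.1
gripper_force: 40.0
```

>>> carry_out(commands=[[0, 0, 0, 0, 0, 1, -1], [0, 0, 0, 0, 0, 2, -1], [0, 0, 0, 0, 0, 2, -1], [0, 0, 0, 0, 0, 2, -1]])

```text
time_s: 17.55
ee_pos: [512.2, -21.8, 120.9]
ee_rot: [-180.0, 0.0, 13.5]
force: [-0.1, -1.0, -1.7]
gripper_width: 29.9
gripper_force: 40.0
```

>>> carry_out(commands=[[0, 0, 0, 0, 0, 1, -1], [0, 0, 0, 0, 0, 1, -1], [0, 0, 0, 0, 0, 2, -1], [0, 0, 0, 0, 0, 2, -1], [0, 0, 0, 0, 0, 2, -1]])

```text
time_s: 18.05
ee_pos: [513.1, -21.8, 119.9]
ee_rot: [180.0, -0.1, 13.5]
force: [-0.9, -0.5, 5.3]
gripper_width: 30.3
gripper_force: 40.0
```

Contact came where expected. I'll release, then go for white.

>>> carry_out(commands=[[0, 0, 0, 0, 0, -1, -1], [0, 0, 0, 0, 0, -1, -0.2], [0, 0, 0, 0, 0, -1, 0.1], [0, 0, 0, 0, 0, -1, 0.3], [0, 0, 0, 0, 0, -1, 0.3], [0, 0, 0, 0, 0, -1, 0.3], [0, 0, 0, 0, 0, -20, 0.3], [0, 0, 0, 0, 0, -60, 0.3], [0, 0, 0, 0, 0, -105, 0.3], [0, 0, 0, 0, 0, -150, 0.3], [0, 0, 0, 0, 0, -191, 0.3], [0, 0, 0, 0, 0, -191, 0.3], [0, 0, 0, 0, 0, -191, 0.3]])

```text
time_s: 19.35
ee_pos: [512.4, -21.8, 310.5]
ee_rot: [180.0, -0.1, 13.5]
force: [0.0, 0.0, -0.4]
gripper_width: 59.4
gripper_force: 0.0
```

```bash
python3 - <<'E'
from h import *
go(510.4,-313.3,135.5)
E
```

```text
pos [512.4 -21.8 310.5] rot [ 1.7998e+02 -9.0000e-02  1.3480e+01] t 19.35 shift dx -69.8 dy 283.0 dz 175.0
```

>>> carry_out(commands=[[0, 0, 0, -11, 45, 0, 0.3], [0, 0, 0, -22, 92, 0, 0.3], [0, 0, 0, -34, 139, 0, 0.3], [0, 0, 0, -45, 186, 0, 0.3], [0, 0, 0, -57, 232, 0, 0.3], [0, 0, 0, -67, 268, 0, 0.3], [0, 0, 0, -69.8, 283, 0, 0.3], [0, 0, 0, -69.8, 283, 0, 0.3], [0, 0, 0, -69.8, 283, 0, 0.3], [0, 0, 0, -69.8, 283, 45, 0.3], [0, 0, 0, -69.8, 283, 90, 0.3], [0, 0, 0, -69.8, 283, 125, 0.3], [0, 0, 0, -69.8, 283, 155, 0.3], [0, 0, 0, -69.8, 283, 170, 0.3], [0, 0, 0, -69.8, 283, 174, 0.3], [0, 0, 0, -69.8, 283, 174, 0.3], [0, 0, 0, -69.8, 283, 174, 0.3]])

```text
time_s: 21.05
ee_pos: [511.2, -312.8, 137.3]
ee_rot: [179.9, -0.1, 13.5]
force: [0.8, -0.1, 0.4]
gripper_width: 59.0
gripper_force: 0.0
```

```bash
python3 - <<'E'
from h import *
go(510.4,-313.3,135.5);print(crate())
E
```

```text
pos [ 511.2 -312.8  137.3] rot [ 1.7992e+02 -1.0000e-01  1.3540e+01] t 21.05 shift dx -0.9 dy 0.3 dz 1.8
((558.0704345703125, -8.844589233398438), (167.15342712402344, 223.03451538085938), 13.834949493408203)
```

>>> carry_out(commands=[[0, 0, 0, 0, 0, 1, -1], [0, 0, 0, 0, 0, 1, -1], [0, 0, 0, 0, 0, 1, -1], [0, 0, 0, 0, 0, 1, -1], [0, 0, 0, 0, 0, 1, -1], [0, 0, 0, 0, 0, 1, -1], [0, 0, 0, 0, 0, -15, -1], [0, 0, 0, 0, 0, -40, -1], [0, 0, 0, 0, 0, -80, -1], [0, 0, 0, 0, 0, -120, -1], [0, 0, 0, 0, 0, -160, -1], [0, 0, 0, 0, 0, -174, -1], [0, 0, 0, 0, 0, -174, -1], [0, 0, 0, 0, 0, -174, -1]])

```text
time_s: 22.5
ee_pos: [509.8, -312.9, 308.6]
ee_rot: [-179.9, 0.1, 13.5]
force: [-0.6, 0.6, -1.6]
gripper_width: 29.8
gripper_force: 40.0
```

```bash
python3 - <<'E'
from h import *
print(crate());go(528,-90.4,125)
E
```

```text
((558.0704345703125, -8.844589233398438), (167.15342712402344, 223.03451538085938), 13.834949493408203)
pos [ 509.6 -312.8  307.9] rot [-1.7984e+02  1.4000e-01  1.3480e+01] t 22.55 shift dx 69.7 dy -212.0 dz 182.9
```

>>> carry_out(commands=[[0, 0, 0, 3, -10, 0, -1], [0, 0, 0, 10, -30, 0, -1], [0, 0, 0, 18, -55, 0, -1], [0, 0, 0, 28, -85, 0, -1], [0, 0, 0, 38, -115, 0, -1], [0, 0, 0, 48, -145, 0, -1], [0, 0, 0, 57, -173, 0, -1], [0, 0, 0, 65, -197, 0, -1], [0, 0, 0, 69, -208, 0, -1], [0, 0, 0, 69.7, -212, 0, -1], [0, 0, 0, 69.7, -212, 0, -1], [0, 0, 0, 69.7, -212, 0, -1]])

```text
time_s: 23.75
ee_pos: [528.6, -91.7, 309.7]
ee_rot: [180.0, 0.0, 13.4]
force: [0.7, -0.5, -1.2]
gripper_width: 29.6
gripper_force: 40.0
```

```bash
python3 - <<'E'
from h import *
s=state();print(s['gripper_width']);go(528,-90.4,125)
save(grab_frame("wrist"),"w5")
E
```

```text
29.639981766166603
pos [528.6 -91.7 309.7] rot [1.7998e+02 3.0000e-02 1.3430e+01] t 23.75 shift dx -0.3 dy -1.4 dz 184.7
```

View pics/w5.png

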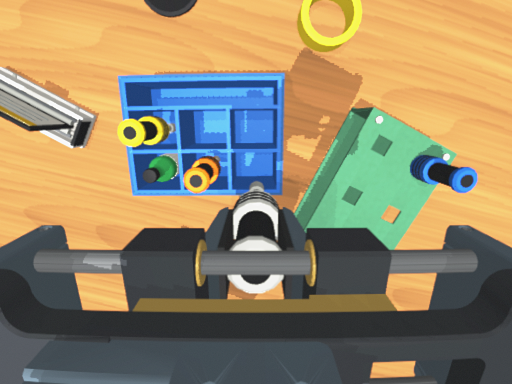

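The crate has not moved. Yellow (140,130) and orange (200,175) stand in their cells, and white is aimed at the near-right cell. Lowering.

>>> carry_out(commands=[[0, 0, 0, 0, -1.4, 20, -1], [0, 0, 0, 0, -1.4, 50, -1], [0, 0, 0, 0, -1.4, 85, -1], [0, 0, 0, 0, -1.4, 120, -1], [0, 0, 0, 0, -1.4, 145, -1], [0, 0, 0, 0, -1.4, 165, -1], [0, 0, 0, 0, -1.4, 177, -1], [0, 0, 0, 0, -1.4, 182, -1], [0, 0, 0, 0, -1.4, 183, -1], [0, 0, 0, 0, -1.4, 185, -1], [0, 0, 0, 0, -1.4, 186, -1], [0, 0, 0, 0, -1.4, 186, -1]])

```text
time_s: 25.0
ee_pos: [528.7, -89.6, 124.5]
ee_rot: [180.0, -0.1, 13.5]
force: [-0.1, -0.3, -1.4]
gripper_width: 29.9
gripper_force: 40.0
```

>>> carry_out(commands=[[0, 0, 0, 0, 0, 1, -1], [0, 0, 0, 0, 0, 2, -1], [0, 0, 0, 0, 0, 2, -1], [0, 0, 0, 0, 0, 2, -1]])

```text
time_s: 25.4
ee_pos: [528.4, -89.5, 121.9]
ee_rot: [-180.0, -0.0, 13.5]
force: [-0.4, -0.1, -1.6]
gripper_width: 29.9
gripper_force: 40.0
```

>>> carry_out(commands=[[0, 0, 0, 0, 0, 1, -1], [0, 0, 0, 0, 0, 2, -1], [0, 0, 0, 0, 0, 2, -1], [0, 0, 0, 0, 0, 2, -1]])

```text
time_s: 25.8
ee_pos: [528.5, -89.5, 120.0]
ee_rot: [180.0, -0.0, 13.5]
force: [0.2, -0.4, -0.0]
gripper_width: 30.0
gripper_force: 40.0
```

>>> carry_out(commands=[[0, 0, 0, 0, 0, 1, -1], [0, 0, 0, 0, 0, 1, -1], [0, 0, 0, 0, 0, 1, -1]])

```text
time_s: 26.1
ee_pos: [529.2, -89.6, 119.9]
ee_rot: [180.0, -0.1, 13.5]
force: [-1.0, 0.6, 5.3]
gripper_width: 29.6
gripper_force: 40.0
```

>>> carry_out(commands=[[0, 0, 0, 0, 0, -1, -1], [0, 0, 0, 0, 0, -1, -0.2], [0, 0, 0, 0, 0, -1, 0.1], [0, 0, 0, 0, 0, -1, 0.3], [0, 0, 0, 0, 0, -1, 0.3], [0, 0, 0, 0, 0, -1, 0.3], [0, 0, 0, 0, 0, -20, 0.3], [0, 0, 0, 0, 0, -60, 0.3], [0, 0, 0, 0, 0, -105, 0.3], [0, 0, 0, 0, 0, -150, 0.3], [0, 0, 0, 0, 0, -191, 0.3], [0, 0, 0, 0, 0, -191, 0.3], [0, 0, 0, 0, 0, -191, 0.3]])

```text
time_s: 27.4
ee_pos: [528.5, -89.5, 310.5]
ee_rot: [180.0, -0.1, 13.5]
force: [-0.5, -0.6, -0.1]
gripper_width: 59.2
gripper_force: 0.0
```

```bash
python3 - <<'E'
from h import *
go(592,-331.3,137)
E
```

```text
pos [528.5 -89.5 310.5] rot [ 1.7996e+02 -9.0000e-02  1.3470e+01] t 27.4 shift dx 5.4 dy 249.9 dz 173.5
```

>>> carry_out(commands=[[0, 0, 0, 1, 45, 0, 0.3], [0, 0, 0, 2, 92, 0, 0.3], [0, 0, 0, 3, 139, 0, 0.3], [0, 0, 0, 4, 186, 0, 0.3], [0, 0, 0, 5, 232, 0, 0.3], [0, 0, 0, 5.4, 249.9, 0, 0.3], [0, 0, 0, 5.4, 249.9, 0, 0.3], [0, 0, 0, 5.4, 249.9, 0, 0.3], [0, 0, 0, 5.4, 249.9, 45, 0.3], [0, 0, 0, 5.4, 249.9, 90, 0.3], [0, 0, 0, 5.4, 249.9, 125, 0.3], [0, 0, 0, 5.4, 249.9, 155, 0.3], [0, 0, 0, 5.4, 249.9, 170, 0.3], [0, 0, 0, 5.4, 249.9, 174, 0.3], [0, 0, 0, 5.4, 249.9, 174, 0.3], [0, 0, 0, 5.4, 249.9, 174, 0.3]])

```text
time_s: 29.0
ee_pos: [592.5, -330.9, 137.4]
ee_rot: [179.9, -0.1, 13.5]
force: [-0.0, -0.9, 0.8]
gripper_width: 59.6
gripper_force: 0.0
```

```bash
python3 - <<'E'
from h import *
go(592,-331.3,136);print(crate())
E
```

```text
pos [ 592.5 -330.9  137.4] rot [ 1.7992e+02 -1.1000e-01  1.3520e+01] t 29.0 shift dx -0.6 dy 0.3 dz 1.4
((558.0939331054688, -8.786605834960938), (167.162841796875, 223.09291076660156), 13.748523712158203)
```

>>> carry_out(commands=[[0, 0, 0, 0, 0, 1, -1], [0, 0, 0, 0, 0, 1, -1], [0, 0, 0, 0, 0, 1, -1], [0, 0, 0, 0, 0, 1, -1], [0, 0, 0, 0, 0, 1, -1], [0, 0, 0, 0, 0, 1, -1], [0, 0, 0, 0, 0, -15, -1], [0, 0, 0, 0, 0, -40, -1], [0, 0, 0, 0, 0, -80, -1], [0, 0, 0, 0, 0, -120, -1], [0, 0, 0, 0, 0, -160, -1], [0, 0, 0, 0, 0, -174, -1], [0, 0, 0, 0, 0, -174, -1], [0, 0, 0, 0, 0, -174, -1]])

```text
time_s: 30.45
ee_pos: [591.4, -331.0, 308.5]
ee_rot: [-179.9, 0.1, 13.5]
force: [-0.7, 0.2, -2.8]
gripper_width: 29.6
gripper_force: 40.0
```

```bash
python3 - <<'E'
from h import *
print(crate());go(586.4,-76.3,125)
E
```

```text
((568.257080078125, -7.658050537109375), (167.642333984375, 223.17474365234375), 14.012554168701172)
pos [ 591.2 -330.9  307.6] rot [-1.7983e+02  1.6000e-01  1.3480e+01] t 30.5 shift dx 54.7 dy -248.7 dz 182.6
```

The crate is being knocked right now and has moved 10 mm so far. I'll hold and re-measure.

>>> carry_out(commands=[[0, 0, 0, 0, 0, 0, -1], [0, 0, 0, 0, 0, 0, -1], [0, 0, 0, 0, 0, 0, -1], [0, 0, 0, 0, 0, 0, -1], [0, 0, 0, 0, 0, 0, -1], [0, 0, 0, 0, 0, 0, -1], [0, 0, 0, 0, 0, 0, -1], [0, 0, 0, 0, 0, 0, -1]])

```text
time_s: 31.3
ee_pos: [591.9, -331.3, 310.0]
ee_rot: [180.0, -0.0, 13.5]
force: [-0.4, -0.4, -1.4]
gripper_width: 30.2
gripper_force: 40.0
```

```bash
python3 - <<'E'
from h import *
r=crate();print(r)
c=np.array(r[0])+[.4,-1.2];y=np.radians(r[2]-.3)
f=lambda a,b:(c+[a*np.cos(y)-b*np.sin(y),a*np.sin(y)+b*np.cos(y)]).round(1)
print(f(11.5,-71),f(11.5,0),f(60,0));go(*f(11.5,-71),125)
save(grab_frame("top"),"t5",x0=180,y0=120,w=270,h=170,f=2.5)
E
```

```text
((568.257080078125, -7.658050537109375), (167.642333984375, 223.17474365234375), 14.012554168701172)
[596.7 -75.1] [579.8  -6.1] [626.9   5.4]
pos [ 591.8 -331.3  310. ] rot [ 1.800e+02 -1.000e-02  1.347e+01] t 31.35 shift dx 64.4 dy -248.0 dz 185.0
```

View pics/t5.png

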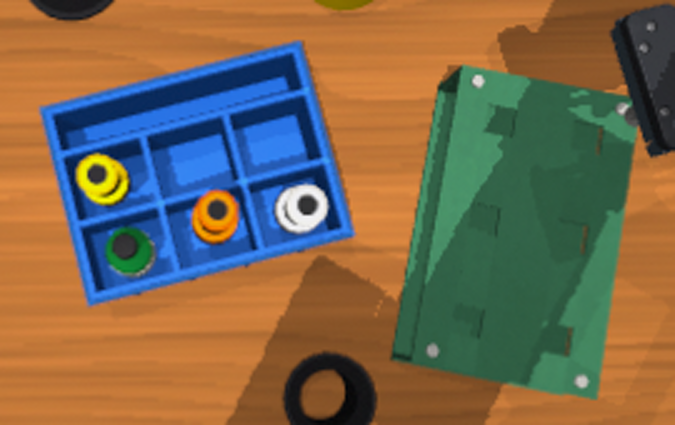

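The crate has settled 10 mm further out, with yellow, orange, white and the bottle upright in their cells. I'll place blue in the far-right cell at its new position.

>>> carry_out(commands=[[0, 0, 0, 3, -10, 0, -1], [0, 0, 0, 8, -30, 0, -1], [0, 0, 0, 14, -55, 0, -1], [0, 0, 0, 22, -85, 0, -1], [0, 0, 0, 30, -115, 0, -1], [0, 0, 0, 38, -145, 0, -1], [0, 0, 0, 46, -175, 0, -1], [0, 0, 0, 54, -205, 0, -1], [0, 0, 0, 60, -230, 0, -1], [0, 0, 0, 63, -243, 0, -1], [0, 0, 0, 64.4, -248, 0, -1], [0, 0, 0, 64.4, -248, 0, -1], [0, 0, 0, 64.4, -248, 0, -1]])

```text
time_s: 32.7
ee_pos: [596.7, -75.9, 309.9]
ee_rot: [180.0, 0.0, 13.4]
force: [0.4, -0.3, -0.9]
gripper_width: 30.2
gripper_force: 40.0
```

```bash
python3 - <<'E'
from h import *
r=crate();print(r,state()['gripper_width']);go(596.7,-75.1,124.5)
E
```

```text
((553.72607421875, 51.92671203613281), (166.92453002929688, 100.33590698242188), 13.776147842407227) 30.034471784473055
pos [596.7 -76.1 309.8] rot [1.7998e+02 1.0000e-02 1.3410e+01] t 32.75 shift dx 0.2 dy -1.0 dz 185.3
```

>>> carry_out(commands=[[0, 0, 0, 0, -1, 20, -1], [0, 0, 0, 0, -1, 50, -1], [0, 0, 0, 0, -1, 85, -1], [0, 0, 0, 0, -1, 120, -1], [0, 0, 0, 0, -1, 145, -1], [0, 0, 0, 0, -1, 165, -1], [0, 0, 0, 0, -1, 177, -1], [0, 0, 0, 0, -1, 182, -1], [0, 0, 0, 0, -1, 183, -1], [0, 0, 0, 0, -1, 185, -1], [0, 0, 0, 0, -1, 187, -1], [0, 0, 0, 0, -1, 187, -1], [0, 0, 0, 0, -1, 187, -1]])

```text
time_s: 34.05
ee_pos: [596.7, -74.1, 123.4]
ee_rot: [180.0, -0.0, 13.5]
force: [0.2, 0.3, -1.5]
gripper_width: 29.7
gripper_force: 40.0
```

>>> carry_out(commands=[[0, 0, 0, 0, 0, 1, -1], [0, 0, 0, 0, 0, 2, -1], [0, 0, 0, 0, 0, 2, -1], [0, 0, 0, 0, 0, 2, -1]])

```text
time_s: 34.45
ee_pos: [596.4, -74.1, 120.9]
ee_rot: [-180.0, 0.0, 13.5]
force: [0.4, -0.1, -1.8]
gripper_width: 30.0
gripper_force: 40.0
```

>>> carry_out(commands=[[0, 0, 0, 0, 0, 1, -1], [0, 0, 0, 0, 0, 2, -1], [0, 0, 0, 0, 0, 2, -1], [0, 0, 0, 0, 0, 2, -1]])

```text
time_s: 34.85
ee_pos: [597.2, -74.2, 119.9]
ee_rot: [180.0, -0.1, 13.5]
force: [0.6, -0.1, 5.2]
gripper_width: 29.7
gripper_force: 40.0
```

>>> carry_out(commands=[[0, 0, 0, 0, 0, -1, -1], [0, 0, 0, 0, 0, -1, -0.2], [0, 0, 0, 0, 0, -1, 0.1], [0, 0, 0, 0, 0, -1, 0.3], [0, 0, 0, 0, 0, -1, 0.3], [0, 0, 0, 0, 0, -1, 0.3], [0, 0, 0, 0, 0, -20, 0.3], [0, 0, 0, 0, 0, -60, 0.3], [0, 0, 0, 0, 0, -105, 0.3], [0, 0, 0, 0, 0, -150, 0.3], [0, 0, 0, 0, 0, -191, 0.3], [0, 0, 0, 0, 0, -210, 0.3], [0, 0, 0, 0, 0, -210, 0.3]])

```text
time_s: 36.15
ee_pos: [597.7, -74.3, 332.5]
ee_rot: [179.8, -0.4, 13.5]
force: [-0.4, -0.2, 1.1]
gripper_width: 59.3
gripper_force: 0.0
```

```bash
python3 - <<'E'
from h import *
f=lambda p,k,o:(np.array(p,float)+.5)/k-.5+o
T,S=cam("top"),cam("side");np.set_printoptions(precision=1,suppress=True)
tab=f([(98,98),(188,115),(185,143),(95,125)],4,[65,175]);w=onz(T,tab,158);print(w,w.mean(0))
sb=f([[578-480,40]],4,[200,90]);print(onz(S,sb,158),tri(T,tab.mean(0)[None],S,sb))
rail=f([(78,50),(412,128),(375,235),(48,148)],4,[65,175]);w=onz(T,rail,38);print(w,w.mean(0),[np.linalg.norm(w[i]-w[i-1]) for i in range(4)])
d=w[1]-w[0];print(np.degrees(np.arctan2(d[1],d[0])))
go(*w.mean(0)[:2],330)
E
```

```text
[[544.6 316.4 158. ]
 [535.8 273.2 158. ]
 [522.4 274.2 158. ]
 [531.7 317.3 158. ]] [533.6 295.3 158. ]
[[539.  301.1 158. ]] [[536.2 294.5 160.9   5.6]]
[[584.  375.1  38. ]
 [538.2 191.4  38. ]
 [480.2 210.6  38. ]
 [530.3 389.1  38. ]] [533.2 291.6  38. ] [np.float64(55.50450439765881), np.float64(189.3360212061362), np.float64(61.079320074583826), np.float64(185.4487448310743)]
-104.0023932270474
pos [597.7 -74.3 332.5] rot [179.8  -0.4  13.5] t 36.15 shift dx 22.5 dy -370.8 dz 2.5
```

>>> carry_out(commands=[[0, 0, -6, 2, -37, 0, 0.3], [0, 0, -13, 5, -75, 0, 0.3], [0, 0, -20, 8, -112, 0, 0.3], [0, 0, -27, 10, -150, 0, 0.3], [0, 0, -34, 12, -187, 0, 0.3], [0, 0, -41, 15, -225, 0, 0.3], [0, 0, -48, 17, -262, 0, 0.3], [0, 0, -55, 20, -300, 0, 0.3], [0, 0, -60, 22, -337, 0, 0.3], [0, 0, -62.5, 23, -372, 0, 0.3], [0, 0, -62.5, 23, -372, 0, 0.3], [0, 0, -62.5, 23, -372, 0, 0.3], [0, 0, -62.5, 23, -372, 0, 0.3]])

```text
time_s: 37.45
ee_pos: [532.1, 292.0, 327.8]
ee_rot: [-179.9, 0.1, 75.9]
force: [-0.1, -0.3, 1.0]
gripper_width: 59.3
gripper_force: 0.0
```

```bash
python3 - <<'E'
from h import *
import pickle
s=state();im=grab_frame("wrist");save(im,"w6",f=1.5);pickle.dump(s,open("w6.pkl","wb"));go(533.5,294.5,330)
print(proj(cam("wrist",s),[533.6,295,158]),crate())
E
```

```text
pos [532.2 291.8 328.3] rot [-1.7996e+02  6.0000e-02  7.5890e+01] t 37.5 shift dx 2.9 dy 0.6 dz -1.7
[[256.86612382 175.28528373]] ((568.1334228515625, -7.6948089599609375), (168.2464599609375, 223.10389709472656), 13.901302337646484)
```

View pics/w6.png

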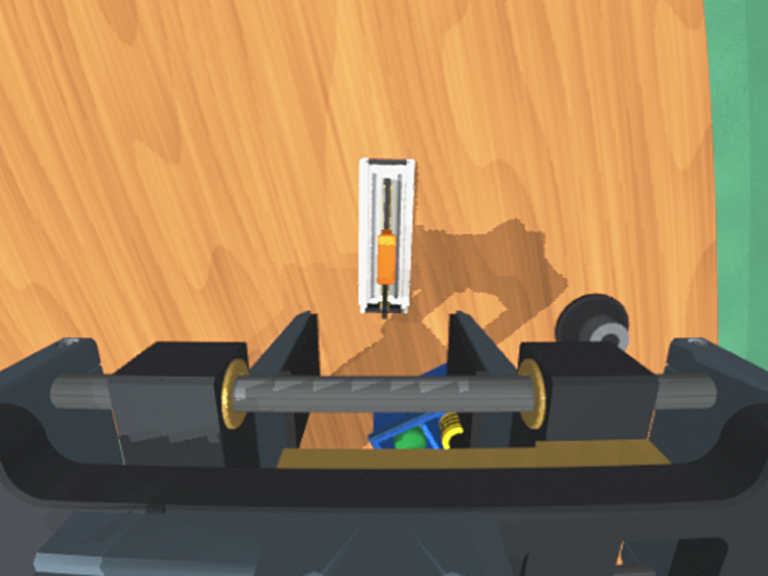

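The card and rail are upright in the image, with the tab at (386,265). That is 1–2 px from the predicted spot, so yaw 76 is right. I'll descend and grip the tab.

>>> carry_out(commands=[[0, 0, 0, 1.5, 1, 30, 0.3], [0, 0, 0, 1.5, 1, 75, 0.3], [0, 0, 0, 1.5, 1, 120, 0.3], [0, 0, 0, 1.5, 1, 155, 0.3], [0, 0, 0, 1.5, 1, 180, 0.3], [0, 0, 0, 1.5, 1, 200, 0.3], [0, 0, 0, 1.5, 1, 212, 0.3], [0, 0, 0, 1.5, 1, 214, 0.3], [0, 0, 0, 1.5, 1, 214, 0.3]])

```text
time_s: 38.45
ee_pos: [534.0, 294.0, 115.5]
ee_rot: [180.0, -0.0, 75.9]
force: [0.1, 0.2, 0.0]
gripper_width: 59.2
gripper_force: 0.0
```

```bash
python3 - <<'E'
from h import *
go(533.2,293.5,112);save(grab_frame("wrist"),"w7",x0=130,y0=100,w=250,h=200,f=2);print(crate())
E
```

```text
pos [534.  294.  115.5] rot [ 1.7997e+02 -3.0000e-02  7.5930e+01] t 38.45 shift dx -0.7 dy -0.7 dz 3.5
((568.1121215820312, -7.6761627197265625), (167.93228149414062, 223.13978576660156), 14.012554168701172)
```

View pics/w7.png

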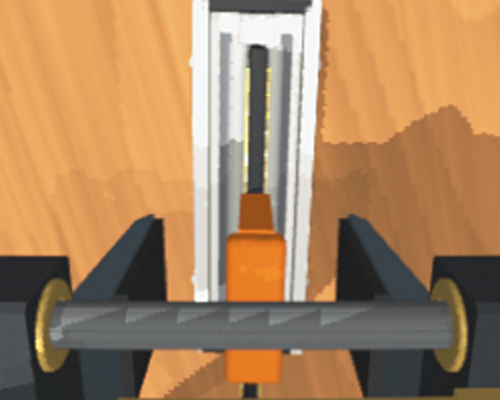

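The tab is centred between the fingers at (255,310). I'll close firmly and pull straight up.

>>> carry_out(commands=[[0, 0, 0, -0.7, 0, 2.5, 0], [0, 0, 0, -0.7, 0, 2.5, -1], [0, 0, 0, -0.7, 0, 2.5, -1], [0, 0, 0, -0.7, 0, 2.5, -1], [0, 0, 0, -0.7, 0, 2.5, -1], [0, 0, 0, -0.7, 0, 2.5, -1], [0, 0, 0, -0.7, 0, 2.5, -1], [0, 0, 0, -0.7, 0, 2.5, -1]], force=55)

```text
time_s: 39.35
ee_pos: [533.5, 293.6, 112.5]
ee_rot: [180.0, -0.0, 75.9]
force: [0.1, 0.0, -0.1]
gripper_width: 15.7
gripper_force: 54.8
```

>>> carry_out(commands=[[0, 0, 0, 0, 0, -3, -1], [0, 0, 0, 0, 0, -6, -1], [0, 0, 0, 0, 0, -10, -1], [0, 0, 0, 0, 0, -15, -1], [0, 0, 0, 0, 0, -25, -1], [0, 0, 0, 0, 0, -50, -1], [0, 0, 0, 0, 0, -85, -1], [0, 0, 0, 0, 0, -125, -1], [0, 0, 0, 0, 0, -165, -1], [0, 0, 0, 0, 0, -190, -1], [0, 0, 0, 0, 0, -198, -1], [0, 0, 0, 0, 0, -198, -1], [0, 0, 0, 0, 0, -198, -1]])

```text
time_s: 40.65
ee_pos: [532.6, 293.1, 309.3]
ee_rot: [-179.9, 0.1, 76.0]
force: [-0.8, -0.2, -1.6]
gripper_width: 15.4
gripper_force: 54.9
```

```bash
python3 - <<'E'
from h import *
s=state();print(s['force'],s['gripper_width']);r=crate();print(r)
c=np.array(r[0])+[.4,-1.2];y=np.radians(r[2]-.3)
p=(c+[60*np.cos(y),60*np.sin(y)]);print(c,p);go(*p,310)
a=grab_frame("wrist");b=grab_frame("side")
save(np.hstack([a[:,100:420],b[:,100:400]]),"w8",w=620,f=1.25)
E
```

```text
[-0.7841506  -0.2094244  -1.63421696] 15.397273558667203
((568.1243286132812, -7.669281005859375), (168.19586181640625, 223.06336975097656), 13.919228553771973)
[568.52432861  -8.86928101] [626.83725052   5.25881648]
pos [532.5 293.1 308.7] rot [-1.7985e+02  1.4000e-01  7.5990e+01] t 40.7 shift dx -256.4 dy 161.2 dz -1.3
```

View pics/w8.png

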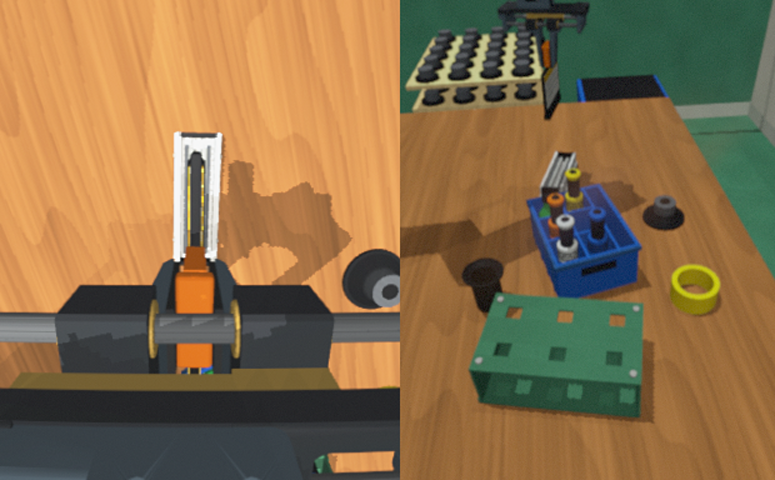

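The card is out cleanly and hangs upright. All four drivers are in the crate and the rack is empty. I'll carry the card to the pocket, turning 27.6°.

>>> carry_out(commands=[[0, 0, -1, -8, 5, 0, -1], [0, 0, -3, -25, 16, 0, -1], [0, 0, -6, -50, 31, 0, -1], [0, 0, -9, -76, 48, 0, -1], [0, 0, -12, -102, 64, 0, -1], [0, 0, -15, -128, 80, 0, -1], [0, 0, -18, -154, 97, 0, -1], [0, 0, -21, -180, 113, 0, -1], [0, 0, -24, -206, 130, 0, -1], [0, 0, -26, -230, 145, 0, -1], [0, 0, -27.5, -248, 156, 0, -1], [0, 0, -27.6, -256.4, 161.2, 0, -1], [0, 0, -27.6, -256.4, 161.2, 0, -1], [0, 0, -27.6, -256.4, 161.2, 0, -1], [0, 0, -27.6, -256.4, 161.2, 0, -1]])

```text
time_s: 42.3
ee_pos: [627.2, 6.9, 310.3]
ee_rot: [-180.0, -0.0, 103.6]
force: [0.6, 0.1, -0.8]
gripper_width: 15.6
gripper_force: 54.9
```

```bash
python3 - <<'E'
from h import *
s=state();print(s['force'],s['gripper_width'])
go(626.8,5.3,150)
save(grab_frame("wrist"),"w9",f=1.3)
E
```

```text
[ 0.60089904  0.13520768 -0.76731483] 15.563452306870555
pos [627.2   6.9 310.3] rot [-1.7999e+02 -4.0000e-02  1.0363e+02] t 42.3 shift dx -1.4 dy -0.8 dz 160.3
```

View pics/w9.png

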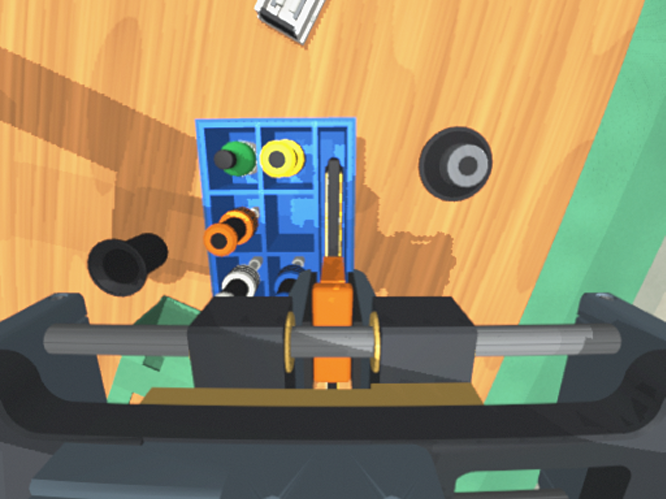

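The card (column 334) lines up with the pocket (columns 322–350), and everything else stands as it was. Lowering.

>>> carry_out(commands=[[0, 0, 0, -1.4, -0.5, 20, -1], [0, 0, 0, -1.4, -0.5, 50, -1], [0, 0, 0, -1.4, -0.5, 80, -1], [0, 0, 0, -1.4, -0.5, 100, -1], [0, 0, 0, -1.4, -0.5, 115, -1], [0, 0, 0, -1.4, -0.5, 130, -1], [0, 0, 0, -1.4, -0.5, 145, -1], [0, 0, 0, -1.4, -0.5, 160, -1], [0, 0, 0, -1.4, -0.5, 175, -1], [0, 0, 0, -1.4, -0.5, 188, -1], [0, 0, 0, -1.4, -0.5, 195, -1], [0, 0, 0, -1.4, -0.5, 199, -1], [0, 0, 0, -1.4, -0.5, 199, -1], [0, 0, 0, -1.4, -0.5, 199, -1]])

```text
time_s: 43.75
ee_pos: [627.9, 4.3, 112.0]
ee_rot: [179.9, 0.0, 103.6]
force: [0.0, 0.1, -1.6]
gripper_width: 15.3
gripper_force: 54.9
```

>>> carry_out(commands=[[0, 0, 0, 0, 0, 1, -1], [0, 0, 0, 0, 0, 2, -1], [0, 0, 0, 0, 0, 2, -1], [0, 0, 0, 0, 0, 2, -1]])

```text
time_s: 44.15
ee_pos: [627.4, 4.2, 109.5]
ee_rot: [180.0, -0.0, 103.6]
force: [0.7, 0.3, -0.9]
gripper_width: 15.3
gripper_force: 54.9
```

>>> carry_out(commands=[[0, 0, 0, 0, 0, 1, -1], [0, 0, 0, 0, 0, 2, -1], [0, 0, 0, 0, 0, 2, -1], [0, 0, 0, 0, 0, 2, -1]])

```text
time_s: 44.55
ee_pos: [627.5, 4.3, 107.5]
ee_rot: [180.0, 0.0, 103.6]
force: [-0.0, -0.3, -0.8]
gripper_width: 14.9
gripper_force: 54.9
```

>>> carry_out(commands=[[0, 0, 0, 0, 0, 1, -1], [0, 0, 0, 0, 0, 1, -1], [0, 0, 0, 0, 0, 2, -1], [0, 0, 0, 0, 0, 2, -1]])

```text
time_s: 44.95
ee_pos: [628.3, 4.4, 107.4]
ee_rot: [179.8, 0.0, 103.6]
force: [-1.4, 0.2, 9.2]
gripper_width: 15.3
gripper_force: 54.9
```

Contact came at exactly the floor depth (102.4 above 5). I'll release and rise.

>>> carry_out(commands=[[0, 0, 0, 0, 0, -1.5, -1], [0, 0, 0, 0, 0, -1.5, -0.6], [0, 0, 0, 0, 0, -1.5, -0.4], [0, 0, 0, 0, 0, -1.5, -0.2], [0, 0, 0, 0, 0, -1.5, -0.2], [0, 0, 0, 0, 0, -1.5, -0.2], [0, 0, 0, 0, 0, -10, -0.2], [0, 0, 0, 0, 0, -30, -0.2], [0, 0, 0, 0, 0, -60, -0.2], [0, 0, 0, 0, 0, -100, -0.2], [0, 0, 0, 0, 0, -150, -0.2], [0, 0, 0, 0, 0, -200, -0.2], [0, 0, 0, 80, 0, -220, -0.2]])

```text
time_s: 46.25
ee_pos: [619.2, 47.7, 324.9]
ee_rot: [179.3, 0.3, 103.2]
force: [1.3, 1.3, 0.0]
gripper_width: 36.3
gripper_force: 0.0
```

>>> carry_out(commands=[[0, 0, 0, 40, 0, 0, -0.2], [0, 0, 0, 80, 0, 0, -0.2], [0, 0, 0, 120, 0, 0, -0.2], [0, 0, 0, 160, 0, 0, -0.2], [0, 0, 0, 200, 0, 0, -0.2], [0, 0, 0, 200, 0, 0, -0.2], [0, 0, 0, 200, 0, 0, -0.2]])

```text
time_s: 46.95
ee_pos: [568.8, 246.3, 318.0]
ee_rot: [180.0, 0.0, 103.7]
force: [-0.1, -0.9, -0.1]
gripper_width: 36.5
gripper_force: 0.0
```

```bash
python3 - <<'E'
from h import *
print(crate(),state()['time_s'])
a=grab_frame("top")[130:270,180:350];b=grab_frame("side")[130:270,170:340]
save(np.hstack([a,b]),"end",w=340,h=140,f=2.35)
E
```

```text
((568.345703125, -7.6220855712890625), (167.98931884765625, 223.01869201660156), 13.840228080749512) 47.0
```

View pics/end.png

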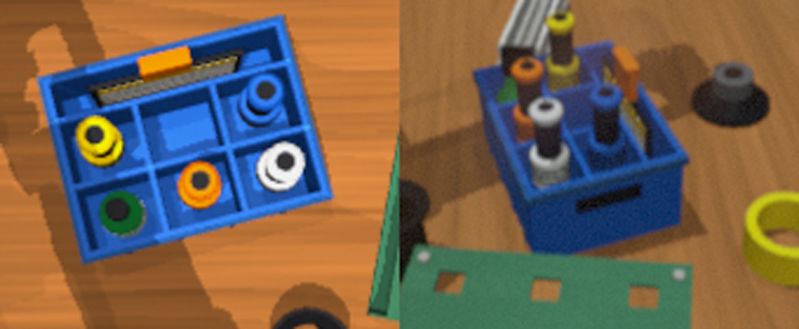

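All four drivers stand in their own cells and the card is in the pocket with its tab up at (165,62). The bottle is untouched and the crate is steady, so I'll hand the job in.

```bash
python3 -c "
from workcell import workorder
print(workorder.job_done())"
```

```text
the job is handed in; nothing more can be done
None
```

The job is handed in at about 47 s: all four drivers (red was absent) stand socket down on the floor of their own crate cells, and the station card went in last, tab up and fully down in its pocket; the hand-in call returned no verdict.

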